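Open the battery compartment of a sloping-front test set

ROBOT

A 6-joint arm with a two-finger parallel gripper is mounted at the origin on the work surface. World frame = base frame: x ahead of the robot, y to its left, z up, the work surface at z = 0. Lengths are in m, angles in degrees, forces in N, time in s.
With the tool pointing down it reaches from about 0.4 to 0.825 m from the base axis. Payload 7 kg.
Tool frame: the origin (TCP) lies between the finger pads; the fingertips stand 19 mm ahead of it and the grasp point (between the pads) is the TCP (r.finger_overhang is the distance from the TCP to the fingertips, in m); z points along the fingers, y is the direction in which the jaws open and shut (so a half turn about z gives the same grasp; the last joint's range is limited). The gripper opens to 88 mm and grips with 3 to 60 N. Pads are 19 mm wide; open, the fingers measure 130 mm over their backs; the gripper's body (78 mm by 193 mm) begins 47 mm behind the grasp point.
Start: joints at [88.413, 20.546, 0.682, 0, -70.136, -16.507], TCP at [0.21, 0.642, 0.246] pointing down, gripper open.
Joint ranges: [-176.03, 176.03], [-82.01, 121.73], [-58.28, 71.71], [-173.87, 95.51], [-174.79, -0.11], [-173.66, 173.66]. Speed limits (degrees/s): [136.94, 136.94, 172.46, 180, 180, 180].

INTERFACE

Orientations are given as [roll, pitch, yaw] about the fixed x, y, z axes, in that order (R = Rz(yaw) Ry(pitch) Rx(roll)).
In Python, from plant import r, optics gives the robot as it stands. The module is installed in compiled form; this text tells all that it offers.
- The arm moves only by the tool step_arm, never from a script. Its argument "increments" is a list of rows, each an object of numbers: "tx", "ty", "tz": the shift along the world's x, y, z in mm; "ax", "ay", "az": the turn, a rotation vector about the world's x, y, z in degrees; "claw": the gripper command: -1 is shut, 1 is fully open, values between are in proportion. In form: [{"tx": .., "ty": .., "tz": .., "ax": .., "ay": .., "az": .., "claw": ..}, ...]. A call has 1 to 12 rows; each row shifts and turns the commanded pose from where the row before left it; what a row does not reach is not made up. A row lasts 1/10 s, in which the tool goes at most 50 mm and 8.59 degrees, less where a joint would pass 70% of its speed; a pose out of reach is approached as far as the arm can. A call with a gripper value outside its range is refused whole. The fingers move at their own pace and stop on an object; "newtons" is the grip in N (left out, the last holds). Time passes only in rows, so rows that do not move let the fingers close. It gives the time, the measured TCP pose, the force and the opening at its end, in the units of the state.
- r.get_state(): the state, without advancing time (a new reading comes with each control period).
- optics.capture(name): name is "scene" or "top" or "wrist"; returns a dict with "image" (420x560x3 uint8, blue, green, red), "depth" (420x560 float32, m along the optical axis (not along the pixel's ray), 0 where there is no reading), "fx", "fy", "cx", "cy" (pixels), "distortion" ([k1, k2, p1, p2, k3] as OpenCV has them; the pictures are not rectified), "R" (3x3) and "t" (3): a world point X has camera coordinates R X + t. Camera axes: x right, y down, z forward; pixel columns grow to the right and rows downward; lengths in m; the calibration is good to about 2 mm. A picture is of the moment at which its call begins.
- r.close_job(): hands the job in, once; it reports no verdict.
The state is a dict: "time_s": time; "joints": joint angles; "qd": joint speeds; "joint_torque": joint torques, N m; "tcp_pos": TCP position; "eef_rot": TCP orientation; "contact_force": force on the tool from outside, world axes, zero at the start; "moment": the same for the moment, N m; "gripper_width": finger opening in m.
Only numpy, scipy, OpenCV 4.12 (cv2) and the standard library are available. Lean on these libraries where they do the work, as an engineer would, in place of code of your own. Each camera call takes 0.05 s, during which the arm holds its last target. There are 200 camera calls.

TASK

The battery compartment of the sloping-front test set has to be opened: turn both red turn buttons a quarter turn, either way, so that they stand clear of the aluminium cover panel and stay there, then lift the panel out of its frame by its black handle and lay it flat, handle up, inside the shallow blue tray. Put it down rather than dropping it, and leave the loose things standing around as they are.

Things in the scene. Friction and masses are not known exactly. Their poses are not given: they have to be found in the camera images.
- console: Heavy fixed grey and white test set, 340 wide. Its 200 long face slopes 32 degrees from level. Origin on the table, 97.4 below the face's centre; z up, x level into the cabinet, y along its width. In these axes the face's outward normal is (-0.530,0,0.848), up the slope is (0.848,0,0.530). Black carrying handles run up the slope at y = +-158, 40 off the face. Behind x = 75 it is 152 high.
- meter_edge (a point): Middle of the lower front edge of the white meter fixed on top of the test set (250 wide, 70 high), which overhangs the upper part of the sloping face: x = 51, 156 above the table in the console's frame; the cardboard under it reaches to x = 42.
- left_button_top (a point): Centre of the top of the left red turn button (at the console's y = +92, mid slope), on its pivot axis, 26.5 off the face. The button is a bar 68 long, 12 wide, 10 thick with a grip fin 46 long, 12 wide on top, from 2.5 to 26.5 off the face in all. The point's z is the pivot axis (face normal), its y the long direction of bar and fin; they turn with the button.
- left_button (a joint): Angle of the left button about the outward face normal, counter-clockwise positive facing the panel. At 0 it lies level along the console's y, its inner end 12 over the panel; beyond 1.15 rad either way it is clear of the panel; stops at +-1.75. Turns about its centre with 0.06 N m of friction and stays where it is left.
- right_button_top (a point): The same point of the right red turn button, at y = -92 in the console's frame; same sizes and axes.
- right_button (a joint): Angle of the right button; as for the left.
- panel: Loose aluminium cover panel, 100 (own x) by 140 (own y) by 8 thick, 0.2 to 0.4 kg. Origin at the centre of its underside, z out of its face on the handle side. At the start it lies in a recess 8 deep in the middle of the sloping face, flush, with 2 clearance all round, own x up the slope; it comes out along the face normal.
- panel_handle (a point): Centre of the grip bar of the panel's black handle: 37 above the panel's underside, bar 84 long (along the panel's y), 12 wide and 12 high, on two posts 12 wide at 36 either side of the centre; 23 free under the bar.
- tray: Shallow blue open tray, fixed, outside 146 (own x) by 186 (own y) by 18 high, walls 5 thick (inside 136 by 176), floor 5 thick. Origin under its centre on the table, z up.
- multimeter: Yellow hand meter lying flat, 160 by 75 by 32, origin at the centre of its underside. Bystander.
- spray_bottle: White bottle with red cap, 56 diameter, 160 high, standing; origin at the centre of its underside. Bystander.
- tape_roll: Black roll, 90 diameter, 25 high, lying flat; origin under its centre. Bystander.
- carton: Small cardboard box 90 by 120 by 70 high; origin under its centre. Bystander.
- screwdriver: Screwdriver, 190 long, lying on the table along its own x. Bystander.
- torch: Torch, 125 long along its own x, 36 thick, lying on the table in front of the test set; origin under its middle. Bystander.
Things that resemble listed ones, but are neither listed nor needed, are in the scene too. Of the things that look like the panel, the smaller one is meant.

How it is judged:
By the outcome, as a careful person would: the job done as asked, in the order asked, and still so for the second after the job is handed in, with the robot touching nothing.
It also fails if it takes over 72 s, if anything falls off the work surface, if the arm or the gripper's body presses on something with over 40 N, if the wrist force passes 120 N, or if a joint passes its speed limit or range.

## Working session

There is one attempt and no reset: what is moved stays moved. The work goes in short steps, Python scripts to look and compute and a tool call to move; the robot and the scene stay as the last step left them, time stands still between calls to the robot, and variables do not carry over. Pictures are saved under pics/ and viewed, about 8 in all and at most 12, crops included, and the job is handed in when it is done.

Besides the shell and the picture viewer there is one more tool, called after "Emit:" as name(argument=value, ...) on one line, values as JSON. step_arm: Moves the arm, as the interface text tells. Its arguments: {"type":"object","properties":{"increments":{"type":"array","items":{"type":"object","properties":{"tx":{"type":"number"},"ty":{"type":"number"},"tz":{"type":"number"},"ax":{"type":"number"},"ay":{"type":"number"},"az":{"type":"number"},"claw":{"type":"number"}}}},"newtons":{"type":"number"}},"required":["increments"]}

```bash
mkdir -p pics; cat > h.py <<'E'
import numpy as np, cv2, pickle
from plant import r, optics
def cap(n):
    c=optics.capture(n); pickle.dump(c,open(f'{n}.pkl','wb')); return c
def ld(n): return pickle.load(open(f'{n}.pkl','rb'))
def K(c): return np.array([[c['fx'],0,c['cx']],[0,c['fy'],c['cy']],[0,0,1]])
def ray(c,u,v):
    p=cv2.undistortPoints(np.array([[[u,v]]],float),K(c),np.array(c['distortion']))[0,0]
    R=np.array(c['R']);t=np.array(c['t']); return -R.T@t, R.T@np.array([p[0],p[1],1.])
def onplane(c,u,v,z):
    o,d=ray(c,u,v); return o+d*(z-o[2])/d[2]
def cloud(c):
    h,w=c['depth'].shape; u,v=np.meshgrid(np.arange(w),np.arange(h))
    p=cv2.undistortPoints(np.stack([u,v],-1).reshape(-1,1,2).astype(float),K(c),np.array(c['distortion'])).reshape(h,w,2)
    P=np.dstack([p,np.ones((h,w))])*c['depth'][...,None]
    return (P-np.array(c['t']))@np.array(c['R'])
E
python3 - <<'E'
from h import *
for n in ('scene','top'):
    c=cap(n); cv2.imwrite(f'pics/{n}0.png',c['image']); print(n,(c['depth']>0).mean(),-np.array(c['R']).T@c['t'],c['fx'],np.round(c['R'],2).tolist())
print(r.get_state())
E
```

```text
scene 0.9959948979591837 [ 1.30939063 -0.19973966  0.76843329] 383.65836593532276 [[0.15, 0.99, 0.02], [0.6, -0.08, -0.79], [-0.78, 0.13, -0.61]]
top 0.9961224489795918 [ 0.362319   -0.02609317  1.38924208] 425.4158494805789 [[0.02, -1.0, 0.01], [-1.0, -0.02, -0.08], [0.08, -0.0, -1.0]]
{'time_s': 0.1, 'joints': array([ 8.84123917e+01,  2.05874346e+01,  6.37673316e-01, -1.75754512e-02,
       -7.01365290e+01, -1.65051354e+01]), 'qd': array([-0.02196767, -0.02723911,  0.07935944,  0.08261437,  0.00675191,
       -0.01661071]), 'joint_torque': array([-1.65970010e-03, -5.84164703e+01,  2.93750829e+01,  7.01546922e+00,
        1.01626298e-02, -5.98148654e-05]), 'tcp_pos': array([0.20954171, 0.64120468, 0.24470545]), 'eef_rot': array([ 1.79912571e+02, -8.67538249e-03, -1.80987213e+01]), 'contact_force': array([ 0.76826547, -0.43510327,  0.13211807]), 'moment': array([-0.02561311,  0.01644162,  0.05041457]), 'gripper_width': 0.0876950810950121}
```

View pics/scene0.png

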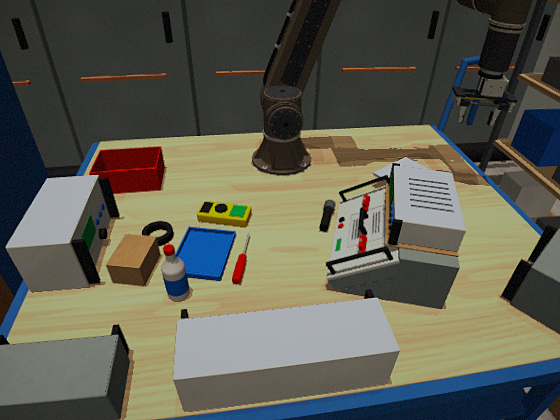

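View pics/top0.png

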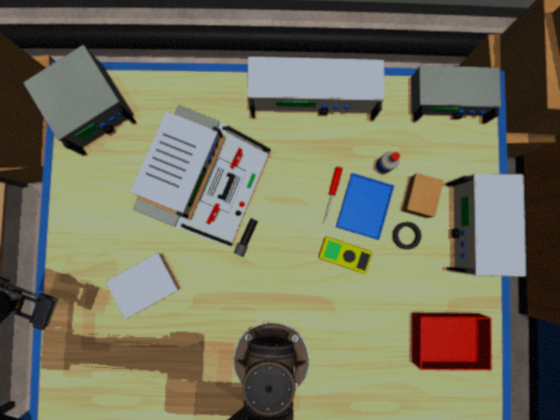

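The scene view shows the test set with its sloping white face at right (360,225), and the tray at (205,252). In the top view the face is around (230,187), with red buttons at (213,214) and (237,158), the black handle at (229,187), the tray at (365,206) and the larger decoy panel at (142,286).

```bash
python3 - <<'E'
from h import *
c=ld('top'); P=cloud(c); im=c['image']; hsv=cv2.cvtColor(im,cv2.COLOR_BGR2HSV)
cv2.imwrite('pics/topc.png',cv2.resize(im[95:265,120:290],None,fx=3.5,fy=3.5,interpolation=cv2.INTER_CUBIC))
def blobs(c,lo,hi,amin):
    hsv=cv2.cvtColor(c['image'],cv2.COLOR_BGR2HSV); m=cv2.inRange(hsv,lo,hi)
    n,l,s,ce=cv2.connectedComponentsWithStats(m); return [(ce[i],s[i,4],l==i) for i in range(1,n) if s[i,4]>amin]
for n in('top','scene'):
    c=ld(n);P=cloud(c);hsv=cv2.cvtColor(c['image'],cv2.COLOR_BGR2HSV)
    m=cv2.inRange(hsv,(0,150,80),(8,255,255))|cv2.inRange(hsv,(172,150,80),(180,255,255))
    k,l,s,ce=cv2.connectedComponentsWithStats(m)
    for i in range(1,k):
        if s[i,4]>15: print(n,'red',ce[i].round(1),s[i,4],np.median(P[l==i],0).round(4))
    for ce_,a,mm in blobs(c,(100,150,60),(125,255,255),500):
        p=P[mm]; f=p[(p[:,2]<.03)]
        if len(f)<300: continue
        cnt=max(cv2.findContours(mm.astype(np.uint8),0,2)[0],key=cv2.contourArea)
        rect=cv2.minAreaRect(f[:,:2].astype(np.float32)*1000)
        print(n,'blue',ce_.round(1),a,np.median(f,0).round(4),rect, np.percentile(f[:,2],[5,50,95]).round(4))
    # face: plane fit
    box=(slice(130,245),slice(170,275)) if n=='top' else (slice(185,280),slice(325,400))
    Q=P[box].reshape(-1,3); ok=np.isfinite(Q).all(1)&(Q[:,2]>.03)&(Q[:,2]<.15); Q=Q[ok]
    best=0;rng=np.random.default_rng(0)
    for _ in range(2000):
        a,b,d=Q[rng.choice(len(Q),3,False)]; nn=np.cross(b-a,d-a); L=np.linalg.norm(nn)
        if L<1e-6: continue
        nn/=L; nn*=np.sign(nn[2])
        if not .8<nn[2]<.9: continue
        inl=abs((Q-a)@nn)<.003
        if inl.sum()>best: best=inl.sum();bi=inl
    F=Q[bi];ctr=F.mean(0);nn=np.linalg.svd(F-ctr,full_matrices=False)[2][2];nn*=np.sign(nn[2])
    print(n,'face',best,ctr.round(4),nn.round(4),'tilt',np.degrees(np.arccos(nn[2])),'xyaw',np.degrees(np.arctan2(-nn[1],-nn[0])))
E
```

```text
top red [236.3 158.2] 88 [0.623  0.1151 0.118 ]
top red [394.8 155.9] 58 [ 0.632  -0.3559  0.1598]
top red [335.2 180.2] 190 [ 0.5784 -0.1969  0.0233]
top red [241.5 204. ] 16 [0.4904 0.1009 0.0598]
top red [213.1 213.4] 89 [0.4559 0.1794 0.1183]
top red [450.3 339.9] 2960 [ 0.0721 -0.5721  0.0066]
top blue [175.7  66.4] 907 [ 0.9636  0.3415 -0.0057] ((963.770751953125, 352.6583557128906), (496.0093994140625, 26.369598388671875), 89.86408233642578) [-0.0107 -0.0057 -0.0006]
top blue [502.4 126.7] 628 [ 0.7749 -0.7711 -0.0051] ((878.436279296875, -876.7647705078125), (240.0869598388672, 519.4813842773438), 88.79116821289062) [-0.0109 -0.0051 -0.0001]
top blue [ 44.  211.4] 1107 [ 0.4608  0.7651 -0.0053] ((546.7581176757812, 841.8241577148438), (643.4332275390625, 373.3334655761719), 41.515323638916016) [-0.0107 -0.0053 -0.0006]
top blue [364.7 206. ] 2425 [ 0.4975 -0.2979  0.0055] ((497.4456481933594, -295.74871826171875), (143.66017150878906, 183.12257385253906), 73.90799713134766) [0.0007 0.0055 0.017 ]
top blue [506.3 349.3] 1074 [ 0.0326 -0.7678 -0.0043] ((43.04780578613281, -767.
[... 1021 characters left out ...]
25), 88.38320922851562) [-0.1903 -0.0303  0.0106]
scene blue [205.1 252. ] 2250 [ 0.4963 -0.2919  0.005 ] ((501.6044921875, -296.29248046875), (146.18734741210938, 189.34405517578125), 74.99327850341797) [0.0017 0.005  0.0169]
scene blue [ 13.3 309.3] 539 [ 0.6369 -0.7684 -0.0054] ((321.8003234863281, -1040.134765625), (979.7010498046875, 151.8438720703125), 37.2418327331543) [-0.0081 -0.0054 -0.0028]
scene blue [385.2 394.5] 5115 [ 0.9648  0.0796 -0.0056] ((965.3334350585938, 67.61123657226562), (32.501136779785156, 880.8677978515625), 0.03665054589509964) [-0.0083 -0.0056 -0.0032]
scene face 3300 [0.5647 0.134  0.0883] [-0.1952 -0.5028  0.8421] tilt 32.63917481277019 xyaw 68.77628251207945
```

View pics/topc.png

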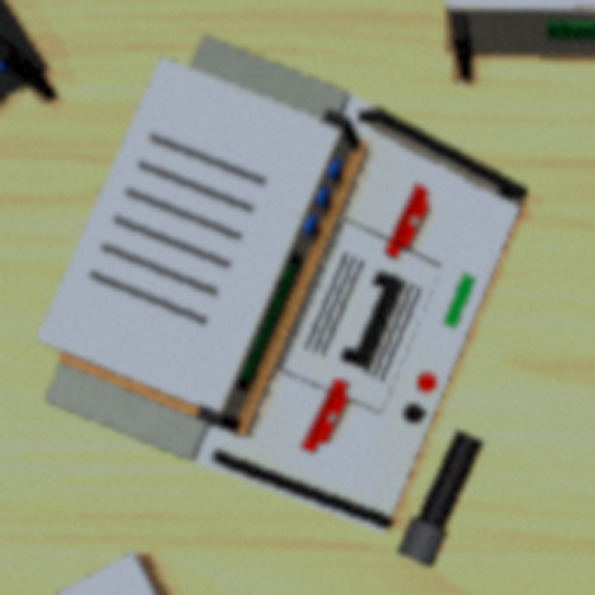

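```bash
cat >> h.py <<'E'
from scipy.spatial.transform import Rotation as Ro
YAW=69.; C=np.array([.544,.147,.0974])
def con(yaw=None):
    a=np.radians(YAW if yaw is None else yaw); ex=np.array([np.cos(a),np.sin(a),0]); ey=np.array([-np.sin(a),np.cos(a),0]); ez=np.array([0,0,1.])
    n=-.52992*ex+.84805*ez; up=.84805*ex+.52992*ez
    return ex,ey,n,up
def toolR(th=0):  # tool z=-n, tool y=-up, turned th deg about n
    ex,ey,n,up=con(); M=np.column_stack([np.cross(-up,-n),-up,-n]); return Ro.from_rotvec(np.radians(th)*n)*Ro.from_matrix(M)
def delta(p,R):
    s=r.get_state(); R0=Ro.from_euler('xyz',s['eef_rot'],degrees=True)
    print('dp mm',((p-s['tcp_pos'])*1000).round(1),'rv deg',(R*R0.inv()).as_rotvec(degrees=True).round(2),'tcp',s['tcp_pos'].round(4),'F',s['contact_force'].round(1),'w',round(s['gripper_width'],4),'t',s['time_s'],'j',s['joints'].round(0))
E
python3 - <<'E'
from h import *
c=cap('wrist'); s=r.get_state(); R0=Ro.from_euler('xyz',s['eef_rot'],degrees=True).as_matrix()
cam=-np.array(c['R']).T@c['t']; print('cam in tool',R0.T@(cam-s['tcp_pos']),(R0.T@np.array(c['R']).T).round(3),c['fx'])
ex,ey,n,up=con(); print(n,up,ey); delta(C+n*.2,toolR())
t,q=ld('top'),ld('scene')
for (a,b) in (((213.1,213.4),(365.9,201.7)),((236.3,158.2),(362.3,242.9)),((241.5,204),(340.2,225.4))):
    o1,d1=ray(t,*a);o2,d2=ray(q,*b); L=np.linalg.lstsq(np.column_stack([d1,-d2]),o2-o1,rcond=None)[0]; x1=o1+d1*L[0];x2=o2+d2*L[1];print((x1+x2)/2,np.linalg.norm(x1-x2))
E
```

```text
cam in tool [ 6.90747171e-02 -2.53216433e-05 -1.37597100e-01] [[ 0.001 -0.966 -0.257]
 [ 1.     0.     0.003]
 [-0.003 -0.257  0.966]] 291.06976644322543
[-0.18990634 -0.49472294  0.84805   ] [0.30391394 0.79172288 0.52992   ] [-0.93358043  0.35836795  0.        ]
dp mm [ 296.5 -593.3   22.2] rv deg [ 30.23 -10.73  -2.83] tcp [0.2095 0.6413 0.2449] F [-0.7  0.2 -0.2] w 0.0878 t 0.15 j [ 88.  21.   1.  -0. -70. -17.]
[0.45581521 0.18172302 0.1076477 ] 0.0007442654658840305
[0.62627577 0.11640955 0.10766424] 0.0005202652397475267
[0.49092577 0.10098164 0.05505343] 0.0006938172850364071
```

Emit:
step_arm(increments=[{"tz":45},{"tz":40,"tx":5,"ty":-10},{"tx":21,"ty":-42},{"tx":21,"ty":-42},{"tx":21,"ty":-42},{"tx":21,"ty":-42},{"tx":21,"ty":-42},{"tx":21,"ty":-42},{"tx":21,"ty":-42},{"tx":21,"ty":-42},{"tx":21,"ty":-42},{"tx":21,"ty":-42}])

```text
$.increments[0]: bad value
```

Emit:
step_arm(increments=[{"tx":21,"ty":-42,"ax":6,"ay":-2.1,"az":-0.6},{"tx":21,"ty":-42,"ax":6,"ay":-2.1,"az":-0.6},{"tx":21,"ty":-42,"ax":6,"ay":-2.1,"az":-0.6},{"tx":18,"ty":-42,"tz":-20,"ax":6,"ay":-2.1,"az":-0.6},{"tz":-40,"ax":6.2,"ay":-2.3,"az":-0.6},{},{}])

```text
$.increments[0]: bad value
```

```bash
sed -i 's/^YAW=.*/YAW=69.; C=np.array([.543,.155,.0974])/' h.py; python3 - <<'E'
from h import *
c=cap('wrist'); cv2.imwrite('pics/w1.png',c['image']); ex,ey,n,up=con(); delta(C+n*.2,toolR())
E
```

```text
dp mm [ 295.4 -585.3   22.1] rv deg [ 30.22 -10.72  -2.83] tcp [0.2096 0.6414 0.245 ] F [0.4 0.4 0.1] w 0.0879 t 0.2 j [ 88.  21.   1.  -0. -70. -17.]
```

View pics/w1.png

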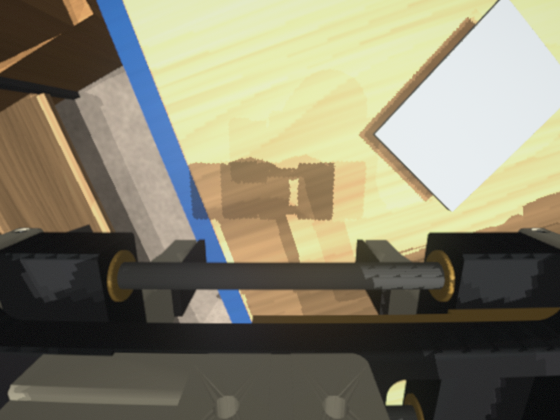

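The wrist view only shows the gripper and the decoy panel (450,100). The move was refused because every row needs all its fields.

Emit:
step_arm(increments=[{"tx":0,"ty":0,"tz":45,"ax":0,"ay":0,"az":0,"claw":1},{"tx":5,"ty":-10,"tz":40,"ax":0,"ay":0,"az":0,"claw":1},{"tx":21,"ty":-42,"tz":0,"ax":0,"ay":0,"az":0,"claw":1},{"tx":21,"ty":-42,"tz":0,"ax":0,"ay":0,"az":0,"claw":1},{"tx":21,"ty":-42,"tz":0,"ax":0,"ay":0,"az":0,"claw":1},{"tx":21,"ty":-42,"tz":0,"ax":0,"ay":0,"az":0,"claw":1},{"tx":21,"ty":-42,"tz":0,"ax":0,"ay":0,"az":0,"claw":1},{"tx":21,"ty":-42,"tz":0,"ax":0,"ay":0,"az":0,"claw":1},{"tx":21,"ty":-42,"tz":0,"ax":0,"ay":0,"az":0,"claw":1},{"tx":21,"ty":-42,"tz":0,"ax":0,"ay":0,"az":0,"claw":1},{"tx":21,"ty":-42,"tz":0,"ax":0,"ay":0,"az":0,"claw":1},{"tx":21,"ty":-42,"tz":0,"ax":0,"ay":0,"az":0,"claw":1}])

```text
time_s: 1.4
tcp_pos: [0.4249, 0.2097, 0.3308]
eef_rot: [-180.0, -0.0, -18.1]
contact_force: [1.4, -0.0, 0.1]
gripper_width: 0.0878
```

Emit:
step_arm(increments=[{"tx":21,"ty":-42,"tz":0,"ax":6,"ay":-2.1,"az":-0.6,"claw":1},{"tx":21,"ty":-42,"tz":0,"ax":6,"ay":-2.1,"az":-0.6,"claw":1},{"tx":21,"ty":-42,"tz":0,"ax":6,"ay":-2.1,"az":-0.6,"claw":1},{"tx":18,"ty":-42,"tz":-20,"ax":6,"ay":-2.1,"az":-0.6,"claw":1},{"tx":0,"ty":0,"tz":-40,"ax":6.2,"ay":-2.3,"az":-0.6,"claw":1},{"tx":0,"ty":0,"tz":0,"ax":0,"ay":0,"az":0,"claw":1},{"tx":0,"ty":0,"tz":0,"ax":0,"ay":0,"az":0,"claw":1}])

```text
time_s: 2.1
tcp_pos: [0.4994, 0.0554, 0.2729]
eef_rot: [-150.2, 0.4, -21.0]
contact_force: [-0.6, 0.4, 0.7]
gripper_width: 0.0877
```

```bash
python3 - <<'E'
from h import *
c=cap('wrist'); cv2.imwrite('pics/w2.png',c['image']); ex,ey,n,up=con(); delta(C+n*.2,toolR())
E
```

```text
dp mm [ 5.1 -0.4 -7.2] rv deg [ 1.92 -1.02 -0.17] tcp [0.4999 0.0565 0.2742] F [0.3 0.4 1.1] w 0.0874 t 2.15 j [  7.  -0. -16. -30. -63.  73.]
```

View pics/w2.png

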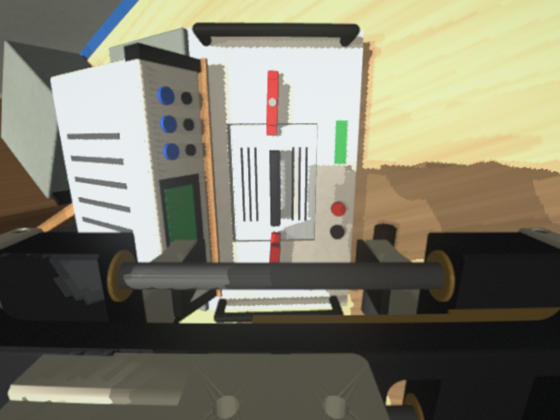

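The wrist view shows the right button at (272,103), the panel from (231,124) to (315,240), the black handle bar at (275,188) and the left button partly hidden at (275,250).

```bash
cat >> h.py <<'E'
def red(c,box):
    hsv=cv2.cvtColor(c['image'],cv2.COLOR_BGR2HSV); m=cv2.inRange(hsv,(0,150,60),(8,255,255))|cv2.inRange(hsv,(172,150,60),(180,255,255))
    k=np.zeros_like(m); u0,v0,u1,v1=box; k[v0:v1,u0:u1]=m[v0:v1,u0:u1]; return k>0
def rel(p):
    ex,ey,n,up=con(); q=(p-C)*1000; return np.stack([q@up,q@ey,q@n],-1)
E
python3 - <<'E'
from h import *
c=ld('wrist'); P=cloud(c); ex,ey,n,up=con()
F=P[130:228,240:310].reshape(-1,3); g=cv2.cvtColor(c['image'],cv2.COLOR_BGR2GRAY)
Q=P[60:225,220:345].reshape(-1,3); q=rel(Q); 
k=abs(q[:,2])<12; F=Q[k]
for _ in range(4):
    m=F.mean(0); nn=np.linalg.svd(F-m,full_matrices=False)[2][2]; nn*=np.sign(nn[2]); F=F[abs((F-m)@nn)<.004]
print('face n',nn.round(4),n.round(4),'xyaw',np.degrees(np.arctan2(-nn[1],-nn[0])),'tilt',np.degrees(np.arccos(nn[2])),'off',rel(F).mean(0))
m=red(c,(255,60,295,140)); q=rel(P[m]); top=q[:,2]>np.percentile(q[:,2],95)-4
print('right btn n pct',np.percentile(q[:,2],[5,50,95]).round(1)); t=q[top]; print('top mid',t.mean(0).round(1), (t.min(0)+t.max(0)).round(1)/2, t.min(0).round(1),t.max(0).round(1), cv2.minAreaRect(t[:,:2].astype(np.float32)))
b=np.zeros_like(g,bool); b[140:228,262:290]=g[140:228,262:290]<60; q=rel(P[b]); print('handle n',np.percentile(q[:,2],[5,50,95]).round(1)); t=q[q[:,2]>np.percentile(q[:,2],90)-4]; print(t.mean(0).round(1),t.min(0).round(1),t.max(0).round(1),cv2.minAreaRect(t[:,:2].astype(np.float32)))
# cardboard / meter edge
for v in (100,150,200):
    print(v,[rel(P[v,u]).round(0).tolist() for u in (196,203,207,212)])
for u,v in ((231,124),(317,124),(314,240),(233,240)):
    o,d=ray(c,u,v); x=o+d*(((C-o)@n)/(d@n)); print('corner',rel(x).round(1))
E
```

```text
face n [-0.1866 -0.4929  0.8498] [-0.1899 -0.4947  0.848 ] xyaw 69.26136277543822 tilt 31.8076816917338 off [-12.10238436 -51.75816754  -2.57845905]
right btn n pct [ 8.9 23.2 24.9]
top mid [  1.  -93.8  26.4] [  1.05 -90.7  182.65] [  -4.4 -116.5   21.6] [  6.4 -64.9 343.8] ((1.0655570030212402, -90.540771484375), (51.66455078125, 9.633746147155762), 87.56666564941406)Traceback (most recent call last):
  File "<stdin>", line 11, in <module>
    return _quantile_unchecked(
        a, q, axis, out, overwrite_input, method, keepdims, weights)
    return _ureduce(a,
                    func=_quantile_ureduce_func,
    ...<5 lines>...
                    overwrite_input=overwrite_input,
                    method=method)
    r = func(a, **kwargs)
    result = _quantile(arr,
                       quantiles=q,
    ...<2 lines>...
                       out=out,
                       weights=wgt)
    slices_having_nans = np.isnan(arr[-1, ...])
                                  ~~~^^^^^^^^^
IndexError: index -1 is out of bounds for axis 0 with size 0
```

```bash
python3 - <<'E'
from h import *
c=ld('wrist'); P=cloud(c); ex,ey,n,up=con(); g=cv2.cvtColor(c['image'],cv2.COLOR_BGR2GRAY)
b=np.zeros_like(g,bool); s=g[140:230,262:292]; b[140:230,262:292]=s<80; print(s.min(),b.sum())
q=rel(P[b]); q=q[abs(q[:,2])<80]; print('handle n',np.percentile(q[:,2],[5,50,95]).round(1)); t=q[q[:,2]>np.percentile(q[:,2],90)-4]; print(np.percentile(t,[3,97],axis=0).round(1),cv2.minAreaRect(t[:,:2].astype(np.float32)))
for v in (100,150,200): print(v,[rel(P[v,u]).round(0).tolist() for u in (196,203,207,212)])
for u,v in ((231,124),(317,124),(314,240),(233,240)):
    o,d=ray(c,u,v); x=o+d*(((C-.0015*n-o)@n)/(d@n)); print('corner',rel(x).round(1))
# red button ray-cast: pivot dot centre
o,d=ray(c,272,102); x=o+d*(((C+.025*n-o)@n)/(d@n)); print('pivot',rel(x).round(1))
m=red(c,(255,60,295,140)); v,u=np.nonzero(m); print(u.min(),u.max(),v.min(),v.max())
E
```

```text
61 635
handle n [30.7 32.3 33.6]
[[ -5.7 -41.2  30.6]
 [  3.3  34.1  33.8]] ((-0.9529879093170166, -3.139995574951172), (80.13607788085938, 9.623666763305664), 89.82437896728516)
100 [[79.0, -96.0, 26.0], [72.0, -96.0, 21.0], [68.0, -96.0, 23.0], [68.0, -99.0, -4.0]]
150 [[81.0, -46.0, 30.0], [76.0, -45.0, 20.0], [71.0, -45.0, 22.0], [66.0, -45.0, 22.0]]
200 [[84.0, 7.0, 37.0], [79.0, 9.0, 26.0], [76.0, 11.0, 18.0], [69.0, 10.0, 23.0]]
corner [ 47.4 -72.6  -1.5]
corner [-50.8 -72.4  -1.5]
corner [-51.2  69.6  -1.5]
corner [51.3 67.7 -1.5]
pivot [  1.  -93.8  25. ]
267 277 71 134
```

```bash
sed -i 's/^YAW=.*/YAW=69.1; C=np.array([.545,.1554,.0957])/' h.py; python3 - <<'E'
from h import *
ex,ey,n,up=con(); print(n,ey,up); delta(C-.092*ey+n*.09,toolR())
E
```

```text
[-0.1890426  -0.49505364  0.84805   ] [-0.93420447  0.356738    0.        ] [0.30253166 0.7922521  0.52992   ]
dp mm [ 114.    21.5 -102.2] rv deg [ 1.93 -1.02 -0.07] tcp [0.4999 0.0565 0.2742] F [0.3 0.4 1.1] w 0.0874 t 2.15 j [  7.  -0. -16. -30. -63.  73.]
```

Emit:
step_arm(increments=[{"tx":28.5,"ty":5.4,"tz":-25.5,"ax":0.5,"ay":-0.3,"az":0,"claw":0},{"tx":28.5,"ty":5.4,"tz":-25.5,"ax":0.5,"ay":-0.3,"az":0,"claw":0},{"tx":28.5,"ty":5.4,"tz":-25.5,"ax":0.5,"ay":-0.3,"az":0,"claw":0},{"tx":28.5,"ty":5.4,"tz":-25.5,"ax":0.4,"ay":-0.1,"az":0,"claw":0},{"tx":0,"ty":0,"tz":0,"ax":0,"ay":0,"az":0,"claw":0},{"tx":0,"ty":0,"tz":0,"ax":0,"ay":0,"az":0,"claw":0},{"tx":0,"ty":0,"tz":0,"ax":0,"ay":0,"az":0,"claw":0}])

```text
time_s: 2.85
tcp_pos: [0.6136, 0.0802, 0.1731]
eef_rot: [-147.9, -0.1, -20.6]
contact_force: [-0.3, -0.1, 0.9]
gripper_width: 0.0445
```

```bash
python3 - <<'E'
from h import *
ex,ey,n,up=con(); delta(C-.092*ey+n*.026,toolR())
E
```

```text
dp mm [ 12.5  29.5 -55.4] rv deg [-0.07  0.11 -0.28] tcp [0.6136 0.0802 0.1731] F [-0.3 -0.1  0.9] w 0.0445 t 2.85 j [  6.  16. -10. -36. -54.  82.]
```

Emit:
step_arm(increments=[{"tx":3.2,"ty":7.4,"tz":-13.8,"ax":0,"ay":0,"az":0,"claw":0},{"tx":3.1,"ty":7.4,"tz":-13.9,"ax":0,"ay":0,"az":0,"claw":0},{"tx":3.1,"ty":7.4,"tz":-13.9,"ax":0,"ay":0,"az":0,"claw":0},{"tx":3.1,"ty":7.3,"tz":-13.8,"ax":0,"ay":0,"az":0,"claw":0},{"tx":0,"ty":0,"tz":0,"ax":0,"ay":0,"az":0,"claw":0},{"tx":0,"ty":0,"tz":0,"ax":0,"ay":0,"az":0,"claw":0},{"tx":0,"ty":0,"tz":0,"ax":0,"ay":0,"az":0,"claw":0}])

```text
time_s: 3.55
tcp_pos: [0.626, 0.1081, 0.1159]
eef_rot: [-147.9, 0.0, -20.8]
contact_force: [-0.8, 0.7, 0.9]
gripper_width: 0.0436
```

```bash
python3 - <<'E'
from h import *
ex,ey,n,up=con(); delta(C-.092*ey+n*.026,toolR())
c=cap('wrist'); cv2.imwrite('pics/w3.png',c['image'])
E
```

```text
dp mm [0.  1.6 1.8] rv deg [-0.1  -0.01 -0.11] tcp [0.626  0.1081 0.1159] F [-0.8  0.7  0.9] w 0.0436 t 3.55 j [  8.  20. -11. -38. -49.  84.]
```

View pics/w3.png

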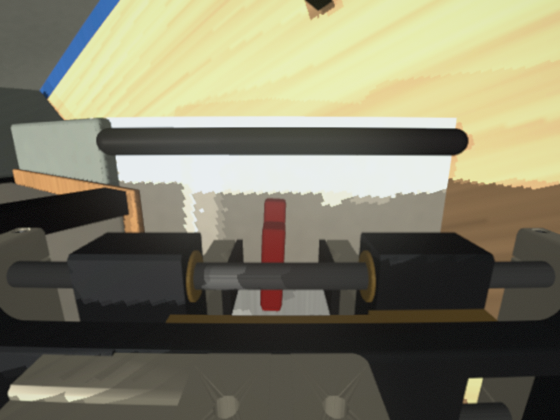

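The fingers at (240,270) and (320,270) straddle the red button at (274,255), which sits slightly upslope of their middle.

Emit:
step_arm(increments=[{"tx":0.5,"ty":1.6,"tz":1.8,"ax":0,"ay":0,"az":0,"claw":0},{"tx":0,"ty":0,"tz":0,"ax":0,"ay":0,"az":0,"claw":-1},{"tx":0,"ty":0,"tz":0,"ax":0,"ay":0,"az":0,"claw":-1},{"tx":0,"ty":0,"tz":0,"ax":0,"ay":0,"az":0,"claw":-1},{"tx":0,"ty":0,"tz":0,"ax":0,"ay":0,"az":0,"claw":-1},{"tx":0,"ty":0,"tz":0,"ax":0,"ay":0,"az":0,"claw":-1}], newtons=20)

```text
time_s: 4.2
tcp_pos: [0.6267, 0.1115, 0.1187]
eef_rot: [-147.7, 0.1, -20.8]
contact_force: [0.9, 4.2, 2.3]
gripper_width: 0.0118
```

Emit:
step_arm(increments=[{"tx":0,"ty":0,"tz":0,"ax":0.945,"ay":2.475,"az":-4.24,"claw":-1},{"tx":0,"ty":0,"tz":0,"ax":0.945,"ay":2.475,"az":-4.24,"claw":-1},{"tx":0,"ty":0,"tz":0,"ax":0.945,"ay":2.475,"az":-4.24,"claw":-1},{"tx":0,"ty":0,"tz":0,"ax":0.945,"ay":2.475,"az":-4.24,"claw":-1}])

```text
time_s: 4.6
tcp_pos: [0.6268, 0.1116, 0.1187]
eef_rot: [-149.3, 10.6, -38.1]
contact_force: [0.5, 7.3, 4.7]
gripper_width: 0.0121
```

Emit:
step_arm(increments=[{"tx":0,"ty":0,"tz":0,"ax":0.945,"ay":2.475,"az":-4.24,"claw":-1},{"tx":0,"ty":0,"tz":0,"ax":0.945,"ay":2.475,"az":-4.24,"claw":-1},{"tx":0,"ty":0,"tz":0,"ax":0.945,"ay":2.475,"az":-4.24,"claw":-1},{"tx":0,"ty":0,"tz":0,"ax":0.945,"ay":2.475,"az":-4.24,"claw":-1}])

```text
time_s: 5.0
tcp_pos: [0.6269, 0.1117, 0.1188]
eef_rot: [-154.2, 20.1, -56.3]
contact_force: [-0.3, 7.1, 5.3]
gripper_width: 0.0117
```

```bash
python3 - <<'E'
from h import *
ex,ey,n,up=con(); delta(C-.092*ey+n*.026,toolR()); print(r.get_state()['moment'])
E
```

```text
dp mm [-0.8 -2.  -1.1] rv deg [ -7.9  -19.84  33.94] tcp [0.6269 0.1117 0.1188] F [-0.3  7.1  5.3] w 0.0117 t 5.0 j [  9.  20. -11. -38. -49.  44.]
[1.31440942 0.22717946 0.52694186]
```

Emit:
step_arm(increments=[{"tx":0,"ty":0,"tz":0,"ax":0.945,"ay":2.475,"az":-4.24,"claw":-1},{"tx":0,"ty":0,"tz":0,"ax":0.945,"ay":2.475,"az":-4.24,"claw":-1},{"tx":0,"ty":0,"tz":0,"ax":0.945,"ay":2.475,"az":-4.24,"claw":-1},{"tx":0,"ty":0,"tz":0,"ax":0.945,"ay":2.475,"az":-4.24,"claw":-1},{"tx":0,"ty":0,"tz":0,"ax":0.945,"ay":2.475,"az":-4.24,"claw":-1},{"tx":0,"ty":0,"tz":0,"ax":0.945,"ay":2.475,"az":-4.24,"claw":-1},{"tx":0,"ty":0,"tz":0,"ax":0.945,"ay":2.475,"az":-4.24,"claw":-1},{"tx":0,"ty":0,"tz":0,"ax":0.945,"ay":2.475,"az":-4.24,"claw":-1},{"tx":0,"ty":0,"tz":0,"ax":0.945,"ay":2.475,"az":-4.24,"claw":-1},{"tx":0,"ty":0,"tz":0,"ax":0.945,"ay":2.475,"az":-4.24,"claw":-1},{"tx":0,"ty":0,"tz":0,"ax":0,"ay":0,"az":0,"claw":-1}])

```text
time_s: 6.1
tcp_pos: [0.6272, 0.1118, 0.1189]
eef_rot: [-179.9, 32.3, -111.0]
contact_force: [1.3, 6.1, 5.0]
gripper_width: 0.0122
```

```bash
python3 - <<'E'
from h import *
ex,ey,n,up=con(); delta(C-.092*ey+n*.026,toolR()); print(r.get_state()['moment'])
E
```

```text
dp mm [-1.2 -2.  -1.1] rv deg [-17.38 -44.56  76.32] tcp [0.6272 0.1118 0.1189] F [1.3 6.1 5. ] w 0.0122 t 6.1 j [  9.  20. -11. -38. -48.  -6.]
[ 1.33858611 -0.02694415  0.26227312]
```

Emit:
step_arm(increments=[{"tx":0,"ty":0,"tz":0,"ax":0,"ay":0,"az":0,"claw":-0.4},{"tx":0,"ty":0,"tz":0,"ax":0,"ay":0,"az":0,"claw":-0.4},{"tx":0,"ty":0,"tz":0,"ax":0,"ay":0,"az":0,"claw":-0.4},{"tx":-3.3,"ty":-8.7,"tz":14.8,"ax":0,"ay":0,"az":0,"claw":-0.4},{"tx":-3.3,"ty":-8.7,"tz":14.8,"ax":0,"ay":0,"az":0,"claw":-0.4},{"tx":-3.3,"ty":-8.7,"tz":14.8,"ax":0,"ay":0,"az":0,"claw":-0.4},{"tx":-3.3,"ty":-8.7,"tz":14.8,"ax":0,"ay":0,"az":0,"claw":-0.4}])

```text
time_s: 6.8
tcp_pos: [0.6129, 0.0739, 0.1788]
eef_rot: [-179.8, 32.1, -110.8]
contact_force: [-0.3, -0.3, -0.1]
gripper_width: 0.0264
```

Emit:
step_arm(increments=[{"tx":-17.2,"ty":6.6,"tz":0,"ax":-1.45,"ay":-3.71,"az":6.36,"claw":0},{"tx":-17.2,"ty":6.6,"tz":0,"ax":-1.45,"ay":-3.71,"az":6.36,"claw":0},{"tx":-17.2,"ty":6.6,"tz":0,"ax":-1.45,"ay":-3.71,"az":6.36,"claw":0},{"tx":-17.2,"ty":6.6,"tz":0,"ax":-1.45,"ay":-3.71,"az":6.36,"claw":0},{"tx":-17.2,"ty":6.6,"tz":0,"ax":-1.45,"ay":-3.71,"az":6.36,"claw":0},{"tx":-17.2,"ty":6.6,"tz":0,"ax":-1.45,"ay":-3.71,"az":6.36,"claw":0},{"tx":-17.2,"ty":6.6,"tz":0,"ax":-1.45,"ay":-3.71,"az":6.36,"claw":0},{"tx":-17.2,"ty":6.6,"tz":0,"ax":-1.45,"ay":-3.71,"az":6.36,"claw":0},{"tx":-17.2,"ty":6.6,"tz":0,"ax":-1.45,"ay":-3.71,"az":6.36,"claw":0},{"tx":-17.2,"ty":6.6,"tz":0,"ax":-1.45,"ay":-3.71,"az":6.36,"claw":0},{"tx":0,"ty":0,"tz":0,"ax":-1.45,"ay":-3.71,"az":6.36,"claw":0},{"tx":0,"ty":0,"tz":0,"ax":-1.45,"ay":-3.71,"az":6.36,"claw":0}])

```text
time_s: 8.0
tcp_pos: [0.4407, 0.1409, 0.1783]
eef_rot: [-148.0, -0.5, -20.6]
contact_force: [0.0, -0.1, -0.2]
gripper_width: 0.044
```

```bash
python3 - <<'E'
from h import *
ex,ey,n,up=con(); delta(C+.092*ey+n*.026,toolR())
w=cap('wrist'); cv2.imwrite('pics/w4.png',w['image'])
P=cloud(w); v,u=np.nonzero(red(w,(0,0,560,420))); k,l,s,ce=cv2.connectedComponentsWithStats(red(w,(0,0,560,420)).astype(np.uint8))
for i in range(1,k):
    if s[i,4]>60:
        q=rel(P[l==i]); t=q[q[:,2]>np.percentile(q[:,2],90)-4]; print(ce[i],s[i,4],np.percentile(t,[3,50,97],axis=0).round(1).tolist(),cv2.minAreaRect(t[:,:2].astype(np.float32)))
E
```

```text
dp mm [ 13.5  34.5 -60.5] rv deg [ 0.17  0.45 -0.29] tcp [0.4407 0.1409 0.1783] F [ 0.  -0.1 -0.2] w 0.044 t 8.0 j [ 19.  -2. -30. -35. -45.  72.]
[382.002457   143.15233415] 407 [[-86.4, 22.7, 4.4], [-78.5, 29.6, 5.5], [-70.7, 37.1, 6.7]] ((-43.353275299072266, 30.553974151611328), (87.74874114990234, 15.947738647460938), 0.9063128232955933)
[275.37130802 248.16033755] 237 [[-1.1, 99.3, 24.7], [3.5, 107.7, 25.9], [7.4, 113.9, 27.0]] ((2.8292179107666016, 106.51163482666016), (9.293127059936523, 16.45897674560547), 0.6486007571220398)
```

View pics/w4.png

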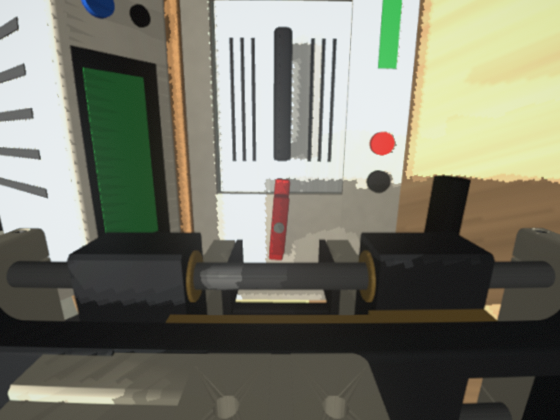

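The wrist view shows the left button from (282,180) to (275,258) with its pivot dot at (279,228), the handle bar at (283,95), and clear fingers.

```bash
python3 - <<'E'
from h import *
c=ld('wrist'); P=cloud(c); ex,ey,n,up=con(); m=red(c,(262,170,296,270))
def pl(u,v,h):
    o,d=ray(c,u,v); return rel(o+d*(((C+h*n-o)@n)/(d@n))).round(1)
for v in range(182,262,8):
    u=np.nonzero(m[v])[0]; print(v,u.min(),u.max(),pl(u.mean(),v,.0265),pl(u.mean(),v,.0125),np.median(rel(P[v,u]),0).round(1))
print('dot',pl(279,228,.0265),'bar ends',pl(284,28,.035),pl(283,160,.035), [pl(x,y,.0) for x,y in ((210,1),(352,1),(343,192),(217,192))])
E
```

```text
182 276 287 [-0.9 57.4 26.5] [-1.  59.7 12.5] [-1.  59.8 12. ]
190 276 282 [ 0.4 63.3 26.5] [ 0.3 66.  12.5] [-0.7 66.1 11.5]Traceback (most recent call last):
  File "<stdin>", line 6, in <module>
    return umr_minimum(a, axis, None, out, keepdims, initial, where)
ValueError: zero-size array to reduction operation minimum which has no identity
```

```bash
python3 - <<'E'
from h import *
c=ld('wrist'); P=cloud(c); ex,ey,n,up=con()
b,g,rr=[c['image'][...,i].astype(int) for i in range(3)]; m=(rr>g+35)&(rr>b+35)
def pl(u,v,h):
    o,d=ray(c,u,v); return rel(o+d*(((C+h*n-o)@n)/(d@n))).round(1)
for v in range(182,262,8):
    u=262+np.nonzero(m[v,262:296])[0]
    if len(u): print(v,u.min(),u.max(),pl(u.mean(),v,.0265),pl(u.mean(),v,.0125),np.median(rel(P[v,u]),0).round(1))
print('dot',pl(279,228,.0265),'bar ends',pl(284,28,.035),pl(283,160,.035), [pl(x,y,.0).tolist() for x,y in ((210,1),(352,1),(343,192),(217,192))])
E
```

```text
182 275 289 [-1.3 57.4 26.5] [-1.4 59.7 12.5] [-1.4 59.8 12. ]
190 274 288 [-0.6 63.3 26.5] [-0.7 66.  12.5] [-0.7 66.1 11.8]
198 274 287 [-0.3 69.3 26.5] [-0.4 72.3 12.5] [-0.3 69.6 25.1]
206 273 287 [ 0.  75.3 26.5] [-0.  78.8 12.5] [ 0.  75.6 25.5]
214 272 287 [ 0.3 81.4 26.5] [ 0.3 85.3 12.5] [ 0.3 81.6 25.8]
222 271 286 [ 1.  87.7 26.5] [ 1.  91.9 12.5] [ 1.  87.9 25.7]
230 271 285 [ 2.1 94.  26.5] [ 2.2 98.7 12.5] [ 5.1 94.4 25.3]
238 270 284 [  2.1 100.4  26.5] [  2.2 105.5  12.5] [  2.1 100.4  26.3]
246 269 284 [  2.4 106.9  26.5] [  2.5 112.5  12.5] [  2.4 107.1  25.9]
254 269 282 [  3.1 113.5  26.5] [  3.3 119.5  12.5] [  3.1 113.9  25.5]
dot [ 0.6 92.4 26.5] bar ends [ -1.4 -40.1  35. ] [-1.7 40.9 35. ] [[51.3, -68.7, 0.0], [-50.2, -69.7, 0.0], [-51.8, 69.5, 0.0], [51.9, 70.4, 0.0]]
```

Emit:
step_arm(increments=[{"tx":3.5,"ty":9.1,"tz":-14.8,"ax":0,"ay":0,"az":0,"claw":0},{"tx":3.5,"ty":9.1,"tz":-14.8,"ax":0,"ay":0,"az":0,"claw":0},{"tx":3.5,"ty":9.1,"tz":-14.8,"ax":0,"ay":0,"az":0,"claw":0},{"tx":3.5,"ty":9.1,"tz":-14.8,"ax":0.7,"ay":1.8,"az":-3.1,"claw":0},{"tx":0,"ty":0,"tz":0,"ax":0,"ay":0,"az":0,"claw":0},{"tx":0,"ty":0,"tz":0,"ax":0,"ay":0,"az":0,"claw":0}])

```text
time_s: 8.65
tcp_pos: [0.4552, 0.1771, 0.118]
eef_rot: [-148.1, 1.7, -24.0]
contact_force: [0.2, 0.5, 0.6]
gripper_width: 0.0436
```

```bash
python3 - <<'E'
from h import *
ex,ey,n,up=con(); delta(C+.092*ey+n*.026+.001*up,toolR())
E
```

```text
dp mm [-0.8 -1.   0.2] rv deg [-0.54 -1.64  3.1 ] tcp [0.4552 0.1771 0.118 ] F [0.2 0.5 0.6] w 0.0436 t 8.65 j [ 23.   6. -31. -40. -37.  72.]
```

Emit:
step_arm(increments=[{"tx":-0.6,"ty":-0.8,"tz":0.2,"ax":0,"ay":0,"az":0,"claw":-1},{"tx":0,"ty":0,"tz":0,"ax":0,"ay":0,"az":0,"claw":-1},{"tx":0,"ty":0,"tz":0,"ax":0,"ay":0,"az":0,"claw":-1},{"tx":0,"ty":0,"tz":0,"ax":0,"ay":0,"az":0,"claw":-1},{"tx":0,"ty":0,"tz":0,"ax":0,"ay":0,"az":0,"claw":-1},{"tx":0,"ty":0,"tz":0,"ax":0,"ay":0,"az":0,"claw":-1}])

```text
time_s: 9.25
tcp_pos: [0.4549, 0.1774, 0.1185]
eef_rot: [-148.0, 1.7, -24.0]
contact_force: [-1.5, 2.6, 7.2]
gripper_width: 0.0119
```

Emit:
step_arm(increments=[{"tx":0,"ty":0,"tz":0,"ax":0.945,"ay":2.475,"az":-4.24,"claw":-1},{"tx":0,"ty":0,"tz":0,"ax":0.945,"ay":2.475,"az":-4.24,"claw":-1},{"tx":0,"ty":0,"tz":0,"ax":0.945,"ay":2.475,"az":-4.24,"claw":-1},{"tx":0,"ty":0,"tz":0,"ax":0.945,"ay":2.475,"az":-4.24,"claw":-1},{"tx":0,"ty":0,"tz":0,"ax":0.945,"ay":2.475,"az":-4.24,"claw":-1},{"tx":0,"ty":0,"tz":0,"ax":0.945,"ay":2.475,"az":-4.24,"claw":-1}])

```text
time_s: 9.85
tcp_pos: [0.455, 0.1775, 0.1186]
eef_rot: [-152.5, 17.0, -50.5]
contact_force: [-1.7, 3.3, 5.9]
gripper_width: 0.0122
```

Emit:
step_arm(increments=[{"tx":0,"ty":0,"tz":0,"ax":0.945,"ay":2.475,"az":-4.24,"claw":-1},{"tx":0,"ty":0,"tz":0,"ax":0.945,"ay":2.475,"az":-4.24,"claw":-1},{"tx":0,"ty":0,"tz":0,"ax":0.945,"ay":2.475,"az":-4.24,"claw":-1},{"tx":0,"ty":0,"tz":0,"ax":0.945,"ay":2.475,"az":-4.24,"claw":-1},{"tx":0,"ty":0,"tz":0,"ax":0.945,"ay":2.475,"az":-4.24,"claw":-1},{"tx":0,"ty":0,"tz":0,"ax":0.945,"ay":2.475,"az":-4.24,"claw":-1},{"tx":0,"ty":0,"tz":0,"ax":0.945,"ay":2.475,"az":-4.24,"claw":-1},{"tx":0,"ty":0,"tz":0,"ax":0.945,"ay":2.475,"az":-4.24,"claw":-1},{"tx":0,"ty":0,"tz":0,"ax":0.945,"ay":2.475,"az":-4.24,"claw":-1},{"tx":0,"ty":0,"tz":0,"ax":0.945,"ay":2.475,"az":-4.24,"claw":-1},{"tx":0,"ty":0,"tz":0,"ax":0.945,"ay":2.475,"az":-4.24,"claw":-1},{"tx":0,"ty":0,"tz":0,"ax":0,"ay":0,"az":0,"claw":-1}])

```text
time_s: 11.05
tcp_pos: [0.4554, 0.1775, 0.1187]
eef_rot: [-179.2, 31.9, -109.3]
contact_force: [-0.1, 3.1, 6.0]
gripper_width: 0.0116
```

```bash
python3 - <<'E'
from h import *
ex,ey,n,up=con(); delta(C+.092*ey+n*.026+.001*up,toolR())
E
```

```text
dp mm [-0.9 -1.4 -0.5] rv deg [-16.69 -43.87  75.22] tcp [0.4554 0.1775 0.1187] F [-0.1  3.1  6. ] w 0.0116 t 11.05 j [ 22.   6. -31. -40. -37. -13.]
```

Emit:
step_arm(increments=[{"tx":0,"ty":0,"tz":0,"ax":0,"ay":0,"az":0,"claw":-0.4},{"tx":0,"ty":0,"tz":0,"ax":0,"ay":0,"az":0,"claw":-0.4},{"tx":0,"ty":0,"tz":0,"ax":0,"ay":0,"az":0,"claw":-0.4},{"tx":-3.3,"ty":-8.7,"tz":14.8,"ax":0,"ay":0,"az":0,"claw":-0.4},{"tx":-3.3,"ty":-8.7,"tz":14.8,"ax":0,"ay":0,"az":0,"claw":-0.4},{"tx":-3.3,"ty":-8.7,"tz":14.8,"ax":0,"ay":0,"az":0,"claw":-0.4},{"tx":-3.3,"ty":-8.7,"tz":14.8,"ax":0,"ay":0,"az":0,"claw":-0.4}])

```text
time_s: 11.75
tcp_pos: [0.4407, 0.1414, 0.1771]
eef_rot: [-179.2, 31.8, -109.2]
contact_force: [0.4, 0.9, 0.3]
gripper_width: 0.0265
```

Emit:
step_arm(increments=[{"tx":7.6,"ty":-4,"tz":1.5,"ax":-1.39,"ay":-3.66,"az":6.27,"claw":0},{"tx":7.6,"ty":-4,"tz":1.5,"ax":-1.39,"ay":-3.66,"az":6.27,"claw":0},{"tx":7.6,"ty":-4,"tz":1.5,"ax":-1.39,"ay":-3.66,"az":6.27,"claw":0},{"tx":7.6,"ty":-4,"tz":1.5,"ax":-1.39,"ay":-3.66,"az":6.27,"claw":0},{"tx":7.6,"ty":-4,"tz":1.5,"ax":-1.39,"ay":-3.66,"az":6.27,"claw":0},{"tx":7.6,"ty":-4,"tz":1.5,"ax":-1.39,"ay":-3.66,"az":6.27,"claw":0},{"tx":7.6,"ty":-4,"tz":1.5,"ax":-1.39,"ay":-3.66,"az":6.27,"claw":0},{"tx":7.6,"ty":-4,"tz":1.5,"ax":-1.39,"ay":-3.66,"az":6.27,"claw":0},{"tx":7.6,"ty":-4,"tz":1.5,"ax":-1.39,"ay":-3.66,"az":6.27,"claw":0},{"tx":7.6,"ty":-4,"tz":1.5,"ax":-1.39,"ay":-3.66,"az":6.27,"claw":0},{"tx":7.6,"ty":-4,"tz":1.5,"ax":-1.39,"ay":-3.66,"az":6.27,"claw":0},{"tx":0,"ty":0,"tz":0,"ax":-1.39,"ay":-3.66,"az":6.27,"claw":0}])

```text
time_s: 12.95
tcp_pos: [0.5255, 0.0973, 0.193]
eef_rot: [-148.1, -0.3, -20.6]
contact_force: [-0.0, 0.1, -0.5]
gripper_width: 0.0436
```

```bash
python3 - <<'E'
from h import *
ex,ey,n,up=con(); delta(C+n*.029-.0015*up,toolR())
w=cap('wrist'); cv2.imwrite('pics/w5.png',w['image'])
t=cap('top'); a=cv2.resize(t['image'][115:255,180:280],None,fx=4,fy=4,interpolation=cv2.INTER_CUBIC); s=cap('scene'); b=cv2.resize(s['image'][180:280,320:400],None,fx=5,fy=5,interpolation=cv2.INTER_CUBIC)
cv2.imwrite('pics/m5.png',np.hstack([cv2.resize(w['image'],(480,360)),cv2.resize(b,(288,360))]))
E
```

```text
dp mm [ 13.5  42.5 -73.5] rv deg [ 0.19  0.29 -0.31] tcp [0.5255 0.0973 0.193 ] F [-0.   0.1 -0.5] w 0.0436 t 12.95 j [ 10.   6. -19. -35. -52.  78.]
```

View pics/m5.png

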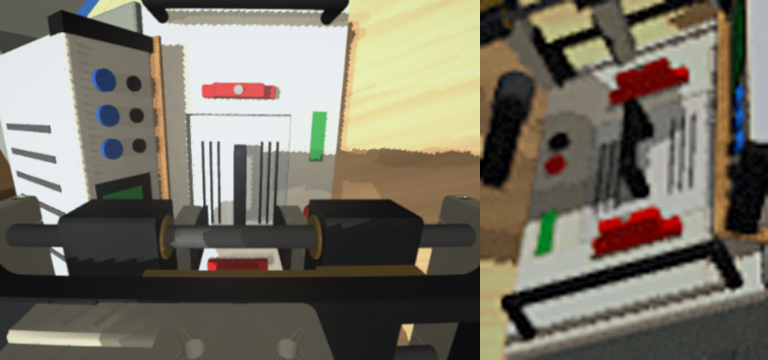

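Both buttons (wrist (240,90) and (238,264)) now lie along the slope, clear of the panel. Next I go down onto the handle.

Emit:
step_arm(increments=[{"tx":2.8,"ty":8.6,"tz":-14.4,"ax":0.2,"ay":0.3,"az":-0.3,"claw":0},{"tx":2.8,"ty":8.6,"tz":-14.4,"ax":0,"ay":0,"az":0,"claw":0},{"tx":2.8,"ty":8.6,"tz":-14.4,"ax":0,"ay":0,"az":0,"claw":0},{"tx":2.8,"ty":8.6,"tz":-14.4,"ax":0,"ay":0,"az":0,"claw":0},{"tx":2.6,"ty":8.6,"tz":-14.4,"ax":0,"ay":0,"az":0,"claw":0},{"tx":0,"ty":0,"tz":0,"ax":0,"ay":0,"az":0,"claw":0},{"tx":0,"ty":0,"tz":0,"ax":0,"ay":0,"az":0,"claw":0}])

```text
time_s: 13.8
tcp_pos: [0.5384, 0.1411, 0.1208]
eef_rot: [-148.0, 0.2, -21.1]
contact_force: [0.6, -0.7, 0.0]
gripper_width: 0.0435
```

```bash
python3 - <<'E'
from h import *
ex,ey,n,up=con(); delta(C+n*.029-.0015*up,toolR())
E
```

```text
dp mm [ 0.7 -1.2 -1.3] rv deg [-0.09 -0.23  0.23] tcp [0.5384 0.1411 0.1208] F [ 0.6 -0.7  0. ] w 0.0435 t 13.8 j [ 14.  13. -21. -39. -44.  81.]
```

Emit:
step_arm(increments=[{"tx":0.6,"ty":-1,"tz":-1,"ax":0,"ay":0,"az":0,"claw":-1},{"tx":0,"ty":0,"tz":0,"ax":0,"ay":0,"az":0,"claw":-1},{"tx":0,"ty":0,"tz":0,"ax":0,"ay":0,"az":0,"claw":-1},{"tx":0,"ty":0,"tz":0,"ax":0,"ay":0,"az":0,"claw":-1},{"tx":0,"ty":0,"tz":0,"ax":0,"ay":0,"az":0,"claw":-1},{"tx":0,"ty":0,"tz":0,"ax":0,"ay":0,"az":0,"claw":-1},{"tx":-0.4,"ty":-1.0,"tz":1.7,"ax":0,"ay":0,"az":0,"claw":-1},{"tx":-0.4,"ty":-1.0,"tz":1.7,"ax":0,"ay":0,"az":0,"claw":-1}], newtons=40)

```text
time_s: 14.6
tcp_pos: [0.5388, 0.1385, 0.1239]
eef_rot: [-147.9, 0.2, -21.1]
contact_force: [3.2, 6.3, -2.3]
gripper_width: 0.0118
```

Emit:
step_arm(increments=[{"tx":-0.5,"ty":-1.3,"tz":3.2,"ax":0,"ay":0,"az":0,"claw":-1},{"tx":-0.8,"ty":-2,"tz":3.4,"ax":0,"ay":0,"az":0,"claw":-1},{"tx":-0.8,"ty":-2,"tz":3.4,"ax":0,"ay":0,"az":0,"claw":-1}])

```text
time_s: 14.9
tcp_pos: [0.5356, 0.132, 0.1332]
eef_rot: [-148.0, 0.2, -21.1]
contact_force: [-0.5, 0.3, -2.9]
gripper_width: 0.0114
```

Emit:
step_arm(increments=[{"tx":-1.5,"ty":-4,"tz":6.8,"ax":0,"ay":0,"az":0,"claw":-1},{"tx":-1.9,"ty":-5,"tz":8.5,"ax":0,"ay":0,"az":0,"claw":-1},{"tx":-3,"ty":-8,"tz":13.5,"ax":0,"ay":0,"az":0,"claw":-1},{"tx":-4,"ty":-10,"tz":17,"ax":0,"ay":0,"az":0,"claw":-1},{"tx":-6,"ty":-15,"tz":26,"ax":0,"ay":0,"az":0,"claw":-1},{"tx":-6,"ty":-15,"tz":26,"ax":0,"ay":0,"az":0,"claw":-1}])

```text
time_s: 15.5
tcp_pos: [0.5132, 0.0744, 0.2332]
eef_rot: [-148.0, 0.2, -21.1]
contact_force: [0.9, -0.8, -2.0]
gripper_width: 0.0116
```

```bash
python3 - <<'E'
from h import *
ex,ey,n,up=con(); delta(C+n*.029-.0015*up,toolR())
# tray from both views: rim outline by blue mask
for nm in('top','scene'):
    c=ld(nm); hsv=cv2.cvtColor(c['image'],cv2.COLOR_BGR2HSV); m=cv2.inRange(hsv,(100,120,50),(125,255,255)); m[:, :150]=0
    if nm=='top': m[:140]=0; m[:,430:]=0; m[270:]=0
    else: m[:215]=0; m[285:]=0; m[:,250:]=0
    k,l,s,ce=cv2.connectedComponentsWithStats(m); i=1+s[1:,4].argmax(); mm=(l==i).astype(np.uint8)
    h=cv2.convexHull(max(cv2.findContours(mm,0,2)[0],key=cv2.contourArea))[:,0]
    X=np.array([onplane(c,u,v,.018)[:2] for u,v in h],np.float32)*1000; print(nm,'hull@18',cv2.minAreaRect(X))
    P=cloud(c)[l==i]; f=P[(P[:,2]>-.005)&(P[:,2]<.03)]; print('z',np.percentile(f[:,2],[5,30,50,98]).round(4))
    rim=f[f[:,2]>.013]; print('rim',len(rim),cv2.minAreaRect(rim[:,:2].astype(np.float32)*1000)); fl=f[abs(f[:,2]-.005)<.003]; print('floor',cv2.minAreaRect(fl[:,:2].astype(np.float32)*1000))
E
```

```text
dp mm [  25.9   65.5 -113.7] rv deg [-0.06 -0.14  0.22] tcp [0.5132 0.0744 0.2332] F [ 0.9 -0.8 -2. ] w 0.0116 t 15.5 j [  7.   3. -18. -33. -58.  77.]
top hull@18 ((497.13720703125, -295.2825927734375), (143.95164489746094, 182.9730987548828), 74.20613861083984)
z [0.0006 0.004  0.0057 0.0196]
rim 204 ((497.2637939453125, -295.565673828125), (143.99606323242188, 183.35569763183594), 74.29634857177734)
floor ((498.7945556640625, -298.7272033691406), (136.1006317138672, 176.08905029296875), 74.59334564208984)
scene hull@18 ((524.9429321289062, -301.0456848144531), (148.76980590820312, 228.4897003173828), 74.64772033691406)
z [0.0018 0.0039 0.005  0.0187]
rim 301 ((501.637451171875, -296.9525451660156), (147.5601043701172, 186.5728759765625), 74.22689819335938)
floor ((501.9257507324219, -295.5765075683594), (143.22581481933594, 186.045654296875), 74.11197662353516)
```

```bash
python3 - <<'E'
from h import *
delta(np.array([.499,-.296,.15]),Ro.from_euler('xyz',[180,0,-15.8],degrees=True))
E
```

```text
dp mm [ -14.2 -370.4  -83.2] rv deg [-30.42  10.     5.22] tcp [0.5132 0.0744 0.2332] F [ 0.9 -0.8 -2. ] w 0.0116 t 15.5 j [  7.   3. -18. -33. -58.  77.]
```

Emit:
step_arm(increments=[{"tx":-1.4,"ty":-37,"tz":0,"ax":-3.04,"ay":1,"az":0.52,"claw":-1},{"tx":-1.4,"ty":-37,"tz":0,"ax":-3.04,"ay":1,"az":0.52,"claw":-1},{"tx":-1.4,"ty":-37,"tz":0,"ax":-3.04,"ay":1,"az":0.52,"claw":-1},{"tx":-1.4,"ty":-37,"tz":0,"ax":-3.04,"ay":1,"az":0.52,"claw":-1},{"tx":-1.4,"ty":-37,"tz":0,"ax":-3.04,"ay":1,"az":0.52,"claw":-1},{"tx":-1.4,"ty":-37,"tz":0,"ax":-3.04,"ay":1,"az":0.52,"claw":-1},{"tx":-1.4,"ty":-37,"tz":0,"ax":-3.04,"ay":1,"az":0.52,"claw":-1},{"tx":-1.4,"ty":-37,"tz":0,"ax":-3.04,"ay":1,"az":0.52,"claw":-1},{"tx":-1.4,"ty":-37,"tz":0,"ax":-3.04,"ay":1,"az":0.52,"claw":-1},{"tx":-1.4,"ty":-37,"tz":0,"ax":-3.04,"ay":1,"az":0.52,"claw":-1},{"tx":0,"ty":0,"tz":-40,"ax":0,"ay":0,"az":0,"claw":-1},{"tx":0,"ty":0,"tz":-43,"ax":0,"ay":0,"az":0,"claw":-1}])

```text
time_s: 16.7
tcp_pos: [0.5004, -0.296, 0.15]
eef_rot: [-180.0, -0.3, -15.9]
contact_force: [0.6, -0.1, -3.0]
gripper_width: 0.0118
```

Emit:
step_arm(increments=[{"tx":0,"ty":0,"tz":0,"ax":0,"ay":0,"az":0,"claw":-1},{"tx":0,"ty":0,"tz":0,"ax":0,"ay":0,"az":0,"claw":-1},{"tx":0,"ty":0,"tz":0,"ax":0,"ay":0,"az":0,"claw":-1}])

```text
time_s: 17.0
tcp_pos: [0.5014, -0.2951, 0.1515]
eef_rot: [-180.0, -0.2, -15.8]
contact_force: [-0.2, 0.4, -1.1]
gripper_width: 0.0118
```

```bash
python3 - <<'E'
from h import *
delta(np.array([.499,-.296,.15]),Ro.from_euler('xyz',[180,0,-15.8],degrees=True))
w=cap('wrist'); s=cap('scene'); b=cv2.resize(s['image'][195:315,140:270],None,fx=3,fy=3,interpolation=cv2.INTER_CUBIC)
cv2.imwrite('pics/m6.png',np.hstack([cv2.resize(w['image'],(410,308)),cv2.resize(b,(334,308))]))
E
```

```text
dp mm [-2.4 -0.9 -1.5] rv deg [0.04 0.21 0.01] tcp [ 0.5014 -0.2951  0.1515] F [-0.2  0.4 -1.1] w 0.0118 t 17.0 j [-11.  16. -19.  -0. -55.  85.]
```

View pics/m6.png

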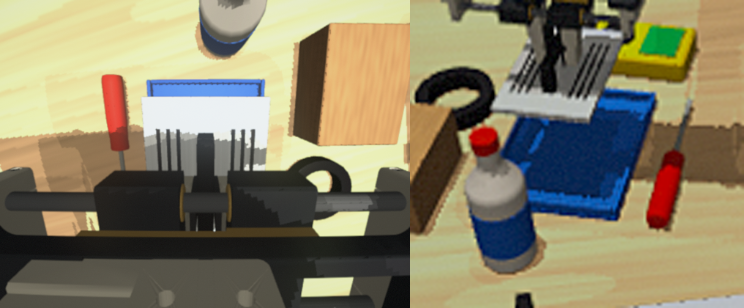

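The wrist view shows the panel hanging aligned over the tray (205,130), with the bottle at (232,25) clear of it.

```bash
python3 - <<'E'
from h import *
c=ld('wrist'); P=cloud(c); s=r.get_state(); R0=Ro.from_euler('xyz',s['eef_rot'],degrees=True).as_matrix()
Q=P[138:225,200:360].reshape(-1,3); Q=Q[(Q[:,2]>.09)&(Q[:,2]<.15)]
F=Q
for _ in range(5):
    m=np.median(F,0); m=F.mean(0); nn=np.linalg.svd(F-m,full_matrices=False)[2][2]; nn*=np.sign(nn[2]); F=F[abs((F-m)@nn)<.004]
print(len(F),nn.round(3),'top z at tcp',m[2]-((s['tcp_pos']-m)[:2]@nn[:2])/nn[2], 'tcp',s['tcp_pos'])
T=(P-s['tcp_pos'])@R0; row=[(u,v) for u,v in ((198,132),(366,132))]
for u,v in row:
    o,d=ray(c,u,v); x=o+d*((.1225-o[2])/d[2]); print('corner tool frame',(R0.T@(x-s['tcp_pos'])*1000).round(1))
E
```

```text
12849 [0.    0.005 1.   ] top z at tcp 0.12074990087241687 tcp [ 0.50131299 -0.29484439  0.15124505]
corner tool frame [ 69.7 -45.3  29.1]
corner tool frame [69.8 48.2 29. ]
```

Emit:
step_arm(increments=[{"tx":-2,"ty":-1,"tz":-25,"ax":0,"ay":0,"az":0,"claw":-1},{"tx":0,"ty":0,"tz":-25,"ax":0,"ay":0,"az":0,"claw":-1},{"tx":0,"ty":0,"tz":-25,"ax":0,"ay":0,"az":0,"claw":-1},{"tx":0,"ty":0,"tz":-12,"ax":0,"ay":0,"az":0,"claw":-1},{"tx":0,"ty":0,"tz":-8,"ax":0,"ay":0,"az":0,"claw":-1},{"tx":0,"ty":0,"tz":-4,"ax":0,"ay":0,"az":0,"claw":-1},{"tx":0,"ty":0,"tz":0,"ax":0,"ay":0,"az":0,"claw":-1},{"tx":0,"ty":0,"tz":0,"ax":0,"ay":0,"az":0,"claw":-1}])

```text
time_s: 17.9
tcp_pos: [0.4986, -0.2956, 0.0505]
eef_rot: [-180.0, -0.1, -15.8]
contact_force: [-0.4, 0.6, -1.1]
gripper_width: 0.0118
```

Emit:
step_arm(increments=[{"tx":0,"ty":0,"tz":-2,"ax":0,"ay":0,"az":0,"claw":-1},{"tx":0,"ty":0,"tz":-2,"ax":0,"ay":0,"az":0,"claw":-1},{"tx":0,"ty":0,"tz":-2,"ax":0,"ay":0,"az":0,"claw":-1},{"tx":0,"ty":0,"tz":0,"ax":0,"ay":0,"az":0,"claw":-1},{"tx":0,"ty":0,"tz":0,"ax":0,"ay":0,"az":0,"claw":-1}])

```text
time_s: 18.4
tcp_pos: [0.4979, -0.2954, 0.0435]
eef_rot: [-179.9, 0.0, -15.8]
contact_force: [-0.9, 0.8, -1.8]
gripper_width: 0.0118
```

Emit:
step_arm(increments=[{"tx":0,"ty":0,"tz":-1,"ax":0,"ay":0,"az":0,"claw":-1},{"tx":0,"ty":0,"tz":0,"ax":0,"ay":0,"az":0,"claw":-1},{"tx":0,"ty":0,"tz":0,"ax":0,"ay":0,"az":0,"claw":-1}])

```text
time_s: 18.7
tcp_pos: [0.498, -0.2954, 0.0426]
eef_rot: [-179.9, 0.0, -15.8]
contact_force: [-0.6, 0.6, -1.6]
gripper_width: 0.0113
```

Emit:
step_arm(increments=[{"tx":0,"ty":0,"tz":-1,"ax":0,"ay":0,"az":0,"claw":-1},{"tx":0,"ty":0,"tz":0,"ax":0,"ay":0,"az":0,"claw":-1},{"tx":0,"ty":0,"tz":0,"ax":0,"ay":0,"az":0,"claw":-1}])

```text
time_s: 19.0
tcp_pos: [0.498, -0.2955, 0.0425]
eef_rot: [-180.0, -0.0, -15.8]
contact_force: [-3.0, 2.2, 6.8]
gripper_width: 0.0115
```

Contact: force 6.8 N upward. Now I release gently and retreat.

Emit:
step_arm(increments=[{"tx":0,"ty":0,"tz":0.5,"ax":0,"ay":0,"az":0,"claw":-0.5},{"tx":0,"ty":0,"tz":0,"ax":0,"ay":0,"az":0,"claw":-0.3},{"tx":0,"ty":0,"tz":0,"ax":0,"ay":0,"az":0,"claw":0},{"tx":0,"ty":0,"tz":0,"ax":0,"ay":0,"az":0,"claw":0},{"tx":0,"ty":0,"tz":10,"ax":0,"ay":0,"az":0,"claw":0},{"tx":0,"ty":0,"tz":20,"ax":0,"ay":0,"az":0,"claw":0},{"tx":0,"ty":0,"tz":35,"ax":0,"ay":0,"az":0,"claw":0},{"tx":0,"ty":0,"tz":40,"ax":0,"ay":0,"az":0,"claw":0},{"tx":0,"ty":0,"tz":45,"ax":0,"ay":0,"az":0,"claw":0},{"tx":-30,"ty":15,"tz":30,"ax":0,"ay":0,"az":0,"claw":0},{"tx":-40,"ty":25,"tz":0,"ax":0,"ay":0,"az":0,"claw":0},{"tx":-40,"ty":25,"tz":0,"ax":0,"ay":0,"az":0,"claw":0}])

```text
time_s: 20.2
tcp_pos: [0.3871, -0.23, 0.2233]
eef_rot: [-179.9, -0.1, -15.9]
contact_force: [1.1, 1.4, 1.1]
gripper_width: 0.0436
```

Emit:
step_arm(increments=[{"tx":0,"ty":45,"tz":0,"ax":0,"ay":0,"az":0,"claw":0},{"tx":0,"ty":45,"tz":0,"ax":0,"ay":0,"az":0,"claw":0},{"tx":0,"ty":45,"tz":0,"ax":0,"ay":0,"az":0,"claw":0},{"tx":0,"ty":0,"tz":0,"ax":0,"ay":0,"az":0,"claw":0},{"tx":0,"ty":0,"tz":0,"ax":0,"ay":0,"az":0,"claw":0},{"tx":0,"ty":0,"tz":0,"ax":0,"ay":0,"az":0,"claw":0}])

```text
time_s: 20.8
tcp_pos: [0.3879, -0.0958, 0.2224]
eef_rot: [-179.9, -0.0, -15.8]
contact_force: [-0.7, 0.2, -0.7]
gripper_width: 0.0436
```

```bash
python3 - <<'E'
from h import *
t=cap('top'); s=cap('scene'); P=cloud(t)
cv2.imwrite('pics/m7.png',np.hstack([cv2.resize(t['image'][110:290,180:440],(520,360)),cv2.resize(s['image'][180:320,140:260],(270,360))]))
h=cv2.cvtColor(t['image'],cv2.COLOR_BGR2HSV); m=(h[...,1]<60)&(h[...,2]>120); k=np.zeros_like(m); k[170:245,335:395]=m[170:245,335:395]
q=P[k]; q=q[(q[:,2]>.005)&(q[:,2]<.025)]; print(len(q),cv2.minAreaRect(q[:,:2].astype(np.float32)*1000),np.percentile(q[:,2],[5,50,95]))
st=r.get_state(); print(st['time_s'],st['contact_force'],st['tcp_pos'])
E
```

```text
1142 ((496.5503234863281, -307.13372802734375), (174.30078125, 208.6497802734375), 85.6420669555664) [0.00809438 0.01340839 0.01797647]
20.9 [ 0.43143233 -0.74841027  0.05842288] [ 0.38779114 -0.09636726  0.22208852]
```

View pics/m7.png

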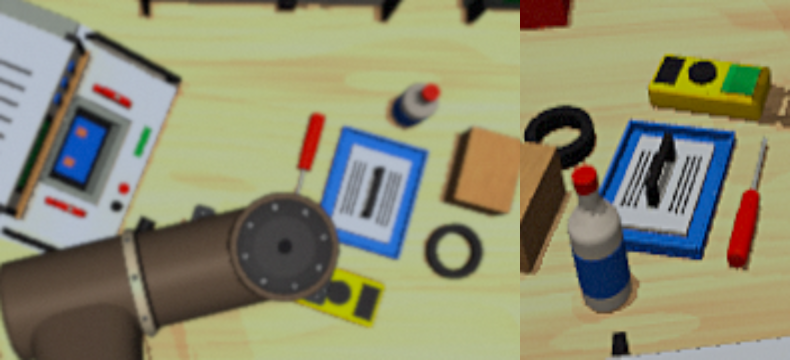

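The panel lies inside the tray with the handle up, its top at z ≈ 13 mm (5 + 8). The battery bay at top (80,145) is open, both buttons lie along the slope, and the visible loose things stand where they were.

```bash
python3 -c "
from h import *
print(r.close_job())"
```

```text
the job is handed in; nothing more can be done
None
```

The job is done and handed in at about 21 s of the 72 s. I turned both red buttons about 90° and left them along the slope. Then I lifted the panel straight out of its frame by its handle, set it down in the blue tray until I felt light contact (about 7 N), and released it.

**Last checks:**
- **Panel:** the pictures show it flat inside the tray with the handle up, its top face about 13 mm above the table, as expected for the 5 mm floor plus 8 mm panel.
- **Buttons and compartment:** both buttons lie clear and the compartment is open.
- **Loose things:** the bottle, tape, carton, screwdriver and multimeter look undisturbed.
- **Robot:** it stands away from everything, and every force reading I took stayed under about 10 N.

**Checks that failed or disagreed:**
- **Torch:** the arm hid it in the last top view, so I could not see that it is still in place. No move went near it at low height.
- **Panel outline:** my final automatic fit gave 174 × 209 mm because it picked up other pixels near the tray, so that check failed. For the panel's place in the tray I relied on the pictures instead.
- **Face height:** the wrist camera put the sloping face about 2.5 mm lower than the text says. I worked to a height about 2 mm below the text's, and the grasps fitted.

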